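Check a new rubber heel with the dial hardness gauge

TASK

Swing both end flaps of the slit carton well back past upright so that the rubber heels inside lie open. Then take the dial hardness gauge out of its stand by the handle, stand it upright with its round foot inside the chalk ring on the top heel, and press it straight down lightly, with about 10 N; finish while holding it there for the reading, with nothing put down or let go. Leave the other things on the counter where they are.

Things in the scene. Friction and masses are not known exactly. Their poses are not given: they have to be found in the camera images.
- carton: Slit corrugated carton, fixed on the counter, outside 100 (x) x 158 (y) x 90 mm high, walls and floor 4 mm. Origin: centre of its underside. Two stacks of rubber heels stand in it side by side along y, tops 30 mm below the rim. Its long flaps (x sides) are already folded down outside, reaching 76 mm from the centre; two short end flaps are hinged on the +y and -y rims.
- flap_l (a joint): End flap on the carton's +y rim, 94 wide, 50 long, 3 mm thick. Hinge along the carton's x, 77 mm from its centre, 90 mm up. 0 = shut (level, pointing inward), pi/2 = upright, 2.5 rad (stop) = hanging outside. Starts raised 0.45 to 0.85 rad. Under 1 N moves it and it stays where left, but a low flap jams if its edge is pushed level: lift it, following the edge up its arc.
- flap_r (a joint): The same flap on the carton's -y rim, hinged 77 mm from the centre towards -y; same joint values. Shut, the two flaps would leave a gap of 54 mm between their edges.
- flap_l_edge (a point): Middle of the free edge of the +y flap.
- flap_r_edge (a point): Middle of the free edge of the -y flap.
- heel_marked: Stack of eight black rubber heels, D-shaped, 84 (x) x 70 (y) mm, 56 mm high, fixed in the carton with its centre 37.5 mm to one side of the carton's middle along the carton's y (which side varies). Its top bears a chalk ring 30 mm across. Origin: centre of its underside, 4 mm above the counter.
- mark (a point): Centre of the chalk ring, on the flat level top face of the marked heel stack (60 mm above the counter).
- heel_plain: The same stack without a ring, on the other side.
- gauge: Dial hardness gauge, about 300 g, 115 mm tall. Origin: centre of the underside of its round foot; z runs up its axis to the handle. From below: foot 18 mm across, stem 14 mm, round dial case 58 mm across (y) and 26 mm thick (x), 17 to 75 mm up, dial on the +x face; handle above. It starts leaning 20 degrees back in its stand: handle towards its own and the stand's -x side.
- gauge_handle (a point): Point on the gauge's axis at which to grip the black handle block, 97 mm above the foot's underside. The handle is 20 mm thick (gauge x) and 30 mm wide (gauge y), from 73 to 115 mm up.
- stand: Grey sheet-steel bench stand, fixed; base 100 x 80 x 5 mm, origin on the counter below the gauge's foot (which rests 30 mm up). A back plate leans 20 degrees to its -x side; a ledge carries the foot, with a 6 mm lip before it and a cheek on either side of the dial case, up to 63 mm along the gauge. The gauge comes out upwards along its own axis.
- polish_tin: Bystander: round polish tin, 71 mm across, 24 mm high, origin at the underside.
- tip_cup: Bystander: nickel tip cup, 75 mm across, 82 mm high, origin at the underside.
- horn_brush: Bystander: horn-backed brush, 165 x 50 x 44 mm, long along its x, origin at the underside.
- shoe_tree_a: Bystander: birch shoe tree, 255 x 62 x 83 mm, long along its x, origin at the underside.
- shoe_tree_b: Bystander: the other birch shoe tree, same size.
- dauber: Bystander: small round polish dauber with a flat wooden handle, 135 x 32 x 24 mm, long along its x, origin at the underside.
- dressing_bottle: Bystander: amber bottle of edge dressing, 48 mm across, 115 mm high, origin at the underside.
- indenter (a joint): Sprung needle, 3 mm thick, standing 2.5 mm out of the middle of the gauge's foot. 0 = out, 0.0025 m = fully in. It goes in under 0.6 to 8 N (3 N per mm) and drives the pointer; after that the foot itself bears on the heel.

How it is judged:
By the outcome, as a careful person would: the job done as asked, in the order asked, and still so for the second after the job is handed in, while the arm keeps its last pose, push and grip.
It also fails if it takes over 61 s, if anything falls off the work surface, if the arm or the gripper's body presses on something with over 40 N, if the wrist force passes 120 N, or if a joint passes its speed limit or range.

ROBOT

A 6-joint arm with a two-finger parallel gripper is mounted at the origin on the work surface. World frame = base frame: x ahead of the robot, y to its left, z up, the work surface at z = 0. Lengths are in m, angles in rad, forces in N, time in s.
With the tool pointing down it reaches from about 0.4 to 0.825 m from the base axis. Payload 7 kg.
Tool frame: the origin (TCP) lies at the very end of the fingers, on their centre line; the grasp point (between the pads) lies 19 mm behind it; z points along the fingers, y is the line along which they close (so a half turn about z gives the same grasp; the last joint's range is limited). The gripper opens to 88 mm and grips with 3 to 60 N. Pads are 19 mm wide; open, the fingers measure 130 mm over their backs; the gripper's body (78 mm by 193 mm) begins 47 mm behind the grasp point.
Start: joints at [1.501, 0.359, 0.012, 0, -1.224, -0.288], TCP at [0.236, 0.632, 0.227] pointing down, gripper open.
Joint ranges: [-3.07, 3.07], [-1.43, 2.12], [-1.02, 1.25], [-3.03, 1.67], [-3.05, -0], [-3.03, 3.03]. Speed limits (rad/s): [2.39, 2.39, 3.01, 3.14, 3.14, 3.14].

INTERFACE

Orientations are given as [roll, pitch, yaw] about the fixed x, y, z axes, in that order (R = Rz(yaw) Ry(pitch) Rx(roll)).
In Python, from station import arm, vision gives the robot as it stands. The module is installed in compiled form; this text tells all that it offers.
- The arm moves only by the tool jog_arm, never from a script. Its argument "steps" is a list that holds one entry, the list of rows, each a list of 7 numbers: the closure in counts, from 0 (fully open) to 255 (shut), then the shift along the tool's x, y, z scaled (see below), then the turn, a rotation vector about the tool's x, y, z scaled (see below). In form: [[[grip, dx, dy, dz, rx, ry, rz], ...]]. A call has 1 to 8 rows; each row is the pose to reach, as a shift and turn from the pose commanded when the call began, along the tool's axes at that moment; what a row does not reach only later rows make up. The controller multiplies each number of a shift by 250 mm and each number of a turn by 45 degrees. A row lasts 1/10 s, in which the tool goes at most 50 mm and 8.59 degrees, less where a joint would pass 70% of its speed; a pose out of reach is approached as far as the arm can. A call with a number of a shift or a turn outside -1 to 1 is refused whole. A call with a gripper value outside its range is refused whole. The fingers move at their own pace and stop on an object; "newtons" is the grip in N (left out, the last holds). Time passes only in rows, so rows that repeat a pose let the fingers close. It gives the time, the measured TCP pose, the force, the opening and the grip force at its end, in the units of the state.
- arm.get_state(): the state, without advancing time (a new reading comes with each control period).
- vision.grab_frame(name): name is "scene" or "side" or "wrist"; returns a dict with "color" (420x560x3 uint8, red, green, blue), "vfov" (degrees; the focal length in pixels is half the picture's height over the tangent of half this angle, whatever the lens; pixels are square), "cx", "cy" (the principal point, pixels), "extrinsics" (4x4, takes a point from world to camera coordinates). Camera axes: x right, y down, z forward; pixel columns grow to the right and rows downward; lengths in m; the calibration is good to about 2 mm. A picture is of the moment at which its call begins. There is no depth.
- arm.job_done(): hands the job in; it is judged then, once.
The state is a dict: "t": time; "q": joint angles; "qd": joint speeds; "joint_efforts": joint torques, N m; "eef_pos": TCP position; "ee_rot": TCP orientation; "force": force on the tool from outside, world axes, zero at the start; "moment": the same for the moment, N m; "width": finger opening in m; "gripper_force": force on a finger pad.
Only numpy, scipy, OpenCV 4.12 (cv2) and the standard library are available. Lean on these libraries where they do the work, as an engineer would, in place of code of your own. Each camera call takes 0.05 s, during which the arm holds its last target. There are 200 camera calls.

## Working session

There is one attempt and no reset: what is moved stays moved. The work goes in short steps, Python scripts to look and compute and a tool call to move; the robot and the scene stay as the last step left them, time stands still between calls to the robot, and variables do not carry over. Pictures are saved under pics/ and viewed, at most 10 in all, crops included, and the job is handed in when it is done.

Besides the shell and the picture viewer there is one more tool, called after ">>>" as a command line: name --argument value ..., lists and objects as JSON in quotes. jog_arm: Moves the arm, as the interface text tells. Its arguments: {"type":"object","properties":{"steps":{"type":"array","items":{"type":"array","items":{"type":"array","items":{"type":"number"}}}},"newtons":{"type":"number"}},"required":["steps"]}

```bash
mkdir -p pics
cat > h.py <<'E'
import numpy as np, cv2
from station import arm, vision
def grab(n,save=None):
    f=vision.grab_frame(n)
    f['f']=f['color'].shape[0]/2/np.tan(np.radians(f['vfov'])/2)
    if save: cv2.imwrite(f'pics/{save}.png',f['color'][:,:,::-1])
    return f
def ray(f,u,v):
    E=np.array(f['extrinsics']);R=E[:3,:3];o=-R.T@E[:3,3]
    d=R.T@np.array([(u-f['cx'])/f['f'],(v-f['cy'])/f['f'],1]);return o,d/np.linalg.norm(d)
def plane(f,u,v,z):
    o,d=ray(f,u,v);return o+d*(z-o[2])/d[2]
def tri(f1,p1,f2,p2):
    o1,d1=ray(f1,*p1);o2,d2=ray(f2,*p2)
    s=np.linalg.lstsq(np.c_[d1,-d2],o2-o1,rcond=None)[0]
    a=o1+d1*s[0];b=o2+d2*s[1];return (a+b)/2,np.linalg.norm(a-b)
def proj(f,P):
    E=np.array(f['extrinsics']);c=E[:3,:3]@np.array(P)+E[:3,3]
    return c[:2]/c[2]*f['f']+[f['cx'],f['cy']]
E
python3 - <<'E'
from h import *
import pickle
F={n:grab(n,n) for n in('scene','side')}
pickle.dump(F,open('F.pkl','wb'))
for n in F:
    f=F[n];o,d=ray(f,280,210);print(n,f['f'],f['cx'],f['cy'],o.round(3),d.round(3))
im=np.hstack([F[n]['color'] for n in F])
s=arm.get_state();print(s)
E
```

```text
scene 389.1081118081362 280.1805552887856 208.70192286006267 [1.327 0.179 0.849] [-0.718 -0.066 -0.693]
side 415.2122124976713 279.6896637930615 201.7894930724425 [ 0.103 -0.388  0.886] [ 0.435  0.476 -0.764]
{'t': 0.1, 'q': array([ 1.50109269e+00,  3.59273914e-01,  1.11930742e-02, -3.22189223e-04,
       -1.22406797e+00, -2.88065555e-01]), 'qd': array([ 0.00088502, -0.0028544 ,  0.00098041,  0.00198257,  0.00036673,
       -0.00223357]), 'joint_efforts': array([-2.05079392e-03, -5.84164131e+01,  2.93748897e+01,  7.01556936e+00,
        1.01646248e-02, -5.36915366e-05]), 'eef_pos': array([0.23626669, 0.63186346, 0.22575918]), 'ee_rot': array([ 3.14020984e+00, -9.38557726e-05, -3.57878819e-01]), 'force': array([-0.90920672,  0.41703969, -0.50678212]), 'moment': array([-0.03655311, -0.03121673, -0.00101106]), 'gripper_force': 0.0, 'width': 0.08756989874499518}
```

View pics/scene.png

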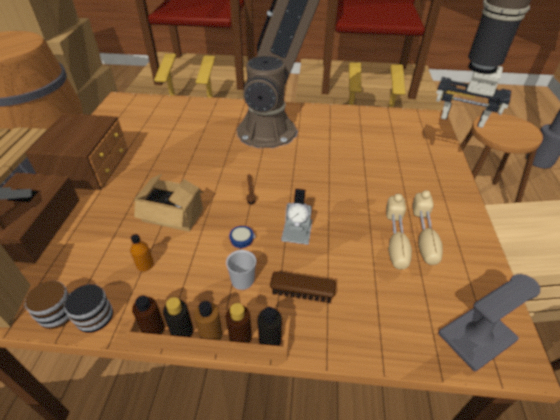

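View pics/side.png

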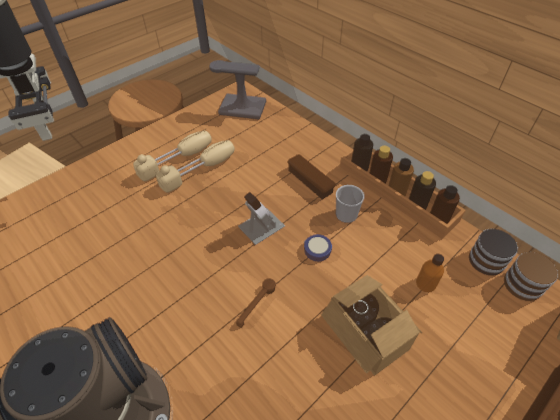

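The scene view shows the carton at (168,203) and the gauge with its stand at (298,218). In the side view the carton is at (370,322), the ring at (361,308) and the gauge at (262,217). I'll take enlarged crops to pick points.

Run:
```python
import pickle,cv2,numpy as np
F=pickle.load(open('F.pkl','rb'))
def crop(n,u,v,w=80,h=60):
    c=F[n]['color'][v:v+h,u:u+w,::-1];c=cv2.resize(c,None,fx=400/w,fy=300/h,interpolation=cv2.INTER_CUBIC)
    for i in range(0,w,10): cv2.putText(c,str(u+i),(int(i*400/w),8),0,.3,(255,255,255));cv2.line(c,(int(i*400/w),10),(int(i*400/w),16),(255,255,255))
    for j in range(0,h,10): cv2.putText(c,str(v+j),(0,int(j*300/h)+4),0,.3,(255,255,255))
    return c
im=np.vstack([np.hstack([crop('scene',128,172),crop('side',315,270,128,96)]),np.hstack([crop('scene',258,185),crop('side',225,185)])])
cv2.imwrite('pics/crops.png',im)
```

```text
(no output)
```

View pics/crops.png

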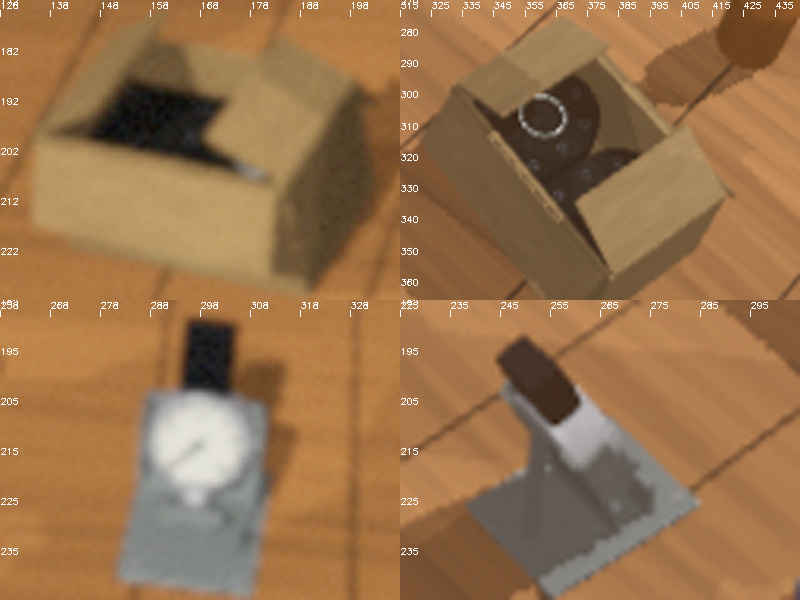

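Run:
```python
import pickle
from h import *
F=pickle.load(open('F.pkl','rb'));a,b=F['scene'],F['side']
S=lambda x,y:(128+x/5,172+y/5); D=lambda x,y:(315+(x-400)/3.125,270+y/3.125)
S2=lambda x,y:(258+x/5,185+(y-300)/5); D2=lambda x,y:(225+(x-400)/5,185+(y-300)/5)
P=lambda n,p:print(n,np.round(p,4))
P('mark',plane(b,*D(543,116),.06))
for n,p in dict(nl=(35,135),nr=(275,183),fr=(370,90)).items(): P('scene rim '+n,plane(a,*S(*p),.09))
for n,p in dict(c1=(610,275),c2=(728,193),c3=(460,88)).items(): P('side rim '+n,plane(b,*D(*p),.09))
P('gauge top',tri(a,S2(211,322),b,D2(511,349))[0]);print(tri(a,S2(211,322),b,D2(511,349))[1])
P('handle bot',tri(a,S2(208,390),b,D2(568,412))[0])
for p in [(118,583),(250,592)]: P('stand s',plane(a,*S2(*p),.005))
for p in [(467,503),(548,598),(700,500)]: P('stand d',plane(b,*D2(*p),.005))
P('flap+y edge near',tri(a,S(205,135),b,D(612,48))[0]) 
P('flap+y edge far',tri(a,S(280,40),b,D(505,115))[0])
P('flap-y edge side far/near',plane(b,*D(575,200),.12));P('',plane(b,*D(690,128),.12))
for n,p in dict(tin=(241,237),cup=(242,255),bottle=(138,240)).items(): P(n,plane(a,*p,{'tin':.024,'cup':.082,'bottle':.115}[n]))
```

```text
mark [ 0.5142 -0.1941  0.06  ]
scene rim nl [ 0.5386 -0.3146  0.09  ]
scene rim nr [ 0.5633 -0.1659  0.09  ]
scene rim fr [ 0.4792 -0.1321  0.09  ]
side rim c1 [ 0.4472 -0.2976  0.09  ]
side rim c2 [ 0.5441 -0.3163  0.09  ]
side rim c3 [ 0.4743 -0.1495  0.09  ]
gauge top [0.5026 0.1619 0.1417]
0.006682289197241589
handle bot [0.5183 0.1541 0.0971]
stand s [0.5825 0.1159 0.005 ]
stand s [0.5814 0.1921 0.005 ]
stand d [0.4861 0.1975 0.005 ]
stand d [0.4774 0.1202 0.005 ]
stand d [0.5791 0.1132 0.005 ]
flap+y edge near [ 0.5572 -0.2051  0.1167]
flap+y edge far [ 0.4689 -0.1877  0.1144]
flap-y edge side far/near [ 0.4553 -0.2578  0.12  ]
 [ 0.5463 -0.2774  0.12  ]
tin [0.5939 0.0006 0.024 ]
cup [0.7059 0.0261 0.082 ]
bottle [ 0.7118 -0.2349  0.115 ]
```

```bash
cat >> h.py <<'E'
from scipy.spatial.transform import Rotation as Ro
def plan(calls,start=None):
    """calls: list of lists of (pos,R); prints rows per call, relative to the pose at the call's start"""
    if start is None:
        s=arm.get_state();start=(np.array(s['eef_pos']),Ro.from_euler('xyz',s['ee_rot']));print('start',start[0].round(4),np.degrees(s['ee_rot']).round(1),'F',np.round(s['force'],1),'t',s['t'])
    p0,R0=start
    for c in calls:
        print([[*np.round(R0.inv().apply(p-p0)/.25,3).tolist(),*np.round(np.degrees((R0.inv()*R).as_rotvec())/45,3).tolist()] for p,R in c])
        p0,R0=c[-1]
YAW=np.radians(-10.5);C=np.array([.508,-.230,0])
cx=np.array([np.cos(YAW),np.sin(YAW),0]);cy=np.array([-np.sin(YAW),np.cos(YAW),0])
def W(x,y,z): return C+cx*x+cy*y+[0,0,z]
def down(yaw,tilt=0):
    """tool down, yaw in deg, tipped so that the tips swing to carton +y by tilt deg"""
    return Ro.from_rotvec(cx*np.radians(tilt))*Ro.from_euler('xyz',[np.pi,0,np.radians(yaw)])
E
python3 - <<'E'
from h import *
A=np.array
plan([[(A([.40,.44,.23]),down(-40))],[(A([.52,.22,.25]),down(-60))],[(A([.55,-.0,.25]),down(-80))],[(W(0,0,.22),down(-100.5))],[(W(0,12,0)*0+W(0,.012,.15),down(-100.5,25)),(W(0,.012,.098),down(-100.5,25))]])
s=down(-100.5,25);print(s.apply([0,0,1]),cy)
E
```

```text
start [0.2363 0.6319 0.2258] [179.9  -0.  -20.5] F [-0.9  0.4 -0.5] t 0.1
[[0.882, 0.489, -0.016, 0.002, -0.0, 0.433]]
[[0.933, 0.366, -0.08, -0.0, -0.0, 0.444]]
[[0.822, 0.336, 0.0, 0.0, -0.0, 0.444]]
[[0.877, 0.325, 0.12, 0.0, -0.0, 0.456]]
[[-0.048, 0.0, 0.28, -0.0, -0.556, -0.0], [-0.048, 0.0, 0.488, -0.0, -0.556, -0.0]]
[ 0.07701606  0.41554148 -0.90630779] [0.18223553 0.98325491 0.        ]
```

>>> jog_arm --steps '[[[255,0.88,0.49,-0.02,0,0,0.43],[255,0.88,0.49,-0.02,0,0,0.43],[255,0.88,0.49,-0.02,0,0,0.43],[255,0.88,0.49,-0.02,0,0,0.43],[255,0.88,0.49,-0.02,0,0,0.43],[255,0.88,0.49,-0.02,0,0,0.43],[255,0.88,0.49,-0.02,0,0,0.43],[255,0.88,0.49,-0.02,0,0,0.43]]]' --newtons 40

```text
t: 0.9
eef_pos: [0.3993, 0.4408, 0.2313]
ee_rot: [3.141, 0.0, -0.696]
force: [-0.4, 1.0, -0.4]
width: 0.029
gripper_force: 0.0
```

>>> jog_arm --steps '[[[255,0.93,0.37,-0.08,0,0,0.44],[255,0.93,0.37,-0.08,0,0,0.44],[255,0.93,0.37,-0.08,0,0,0.44],[255,0.93,0.37,-0.08,0,0,0.44],[255,0.93,0.37,-0.08,0,0,0.44],[255,0.93,0.37,-0.08,0,0,0.44],[255,0.93,0.37,-0.08,0,0,0.44],[255,0.93,0.37,-0.08,0,0,0.44]]]'

```text
t: 1.7
eef_pos: [0.5183, 0.2218, 0.2512]
ee_rot: [3.141, 0.0, -1.04]
force: [-0.6, 0.6, 0.7]
width: 0.0002
gripper_force: 0.0
```

>>> jog_arm --steps '[[[255,0.82,0.34,0,0,0,0.44],[255,0.82,0.34,0,0,0,0.44],[255,0.82,0.34,0,0,0,0.44],[255,0.82,0.34,0,0,0,0.44],[255,0.82,0.34,0,0,0,0.44],[255,0.82,0.34,0,0,0,0.44],[255,0.82,0.34,0,0,0,0.44],[255,0.82,0.34,0,0,0,0.44]]]'

```text
t: 2.5
eef_pos: [0.549, 0.0023, 0.2514]
ee_rot: [3.141, 0.0, -1.385]
force: [0.3, -0.9, 0.5]
width: 0.0004
gripper_force: 0.0
```

>>> jog_arm --steps '[[[255,0.88,0.33,0.08,0,0,0.46],[255,0.88,0.33,0.08,0,0,0.46],[255,0.88,0.33,0.08,0,0,0.46],[255,0.88,0.33,0.08,0,0,0.46],[255,0.88,0.33,0.08,0,0,0.46],[255,0.88,0.33,0.08,0,0,0.46],[255,0.88,0.33,0.08,0,0,0.46],[255,0.88,0.33,0.08,0,0,0.46]]]'

```text
t: 3.3
eef_pos: [0.5088, -0.2295, 0.2316]
ee_rot: [-3.141, 0.0, -1.746]
force: [-0.1, -0.5, 0.1]
width: 0.0005
gripper_force: 0.0
```

Run:
```python
from h import *
import pickle
f=grab('wrist','w1');pickle.dump(f,open('w1.pkl','wb'))
for n,p in dict(mark=[.5142,-.1941,.06],c=W(0,0,.09),r=W(0,-.079,.09),l=W(0,.079,.09),rl=W(-.05,.079,.09),rr=W(.05,.079,.09),tip=arm.get_state()['eef_pos']).items(): print(n,proj(f,p).round(1))
```

```text
mark [276.4 222.3]
c [276.4 197.8]
r [277.2 114.9]
l [275.7 269. ]
rl [322.3 269.4]
rr [229.  268.6]
tip [275.5 264.1]
```

View pics/w1.png

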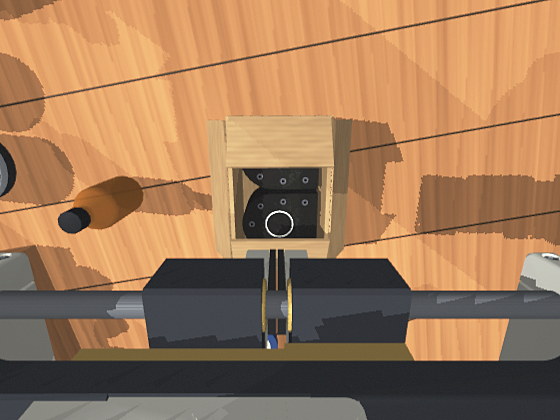

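The wrist view shows the ring at (279,224), within 3 px of my estimate. The carton edges are level, so the yaw is right. Next is the +y flap.

Run:
```python
from h import *
import pickle
f=pickle.load(open('w1.pkl','rb'));print('mark',plane(f,279.3,223.8,.06))
R=down(-100.5,25)
w=lambda *L:[(W(0,y/1e3,z/1e3),R) for y,z in L]
plan([w((8,150),(8,98)),w((22,96),(28,96.5),(32,103),(38.7,111),(45,116),(52,120.5),(60,123.5),(68.4,124)),w((77,123),(85,120.5),(94,114.3),(98,109.5),(98,112),(92,135),(70,180)),[(W(0,0,.22),down(-100.5,0))]])
```

```text
mark [ 0.51133487 -0.19172194  0.06      ]
start [ 0.5088 -0.2294  0.2317] [-180.    0. -100.] F [-0.2  0.4 -0.6] t 3.35
[[-0.029, 0.003, 0.327, 0.002, -0.555, 0.01], [-0.029, 0.003, 0.535, 0.002, -0.555, 0.01]]
[[-0.047, 0.0, 0.031, 0.0, 0.0, 0.0], [-0.07, 0.0, 0.039, 0.0, 0.0, 0.0], [-0.095, -0.0, 0.022, 0.0, 0.0, 0.0], [-0.133, 0.0, 0.005, 0.0, 0.0, 0.0], [-0.165, 0.0, -0.003, 0.0, 0.0, 0.0], [-0.198, 0.0, -0.007, 0.0, 0.0, 0.0], [-0.232, 0.0, -0.005, 0.0, 0.0, 0.0], [-0.263, 0.0, 0.008, 0.0, 0.0, 0.0]]
[[-0.029, -0.0, 0.018, 0.0, 0.0, 0.0], [-0.054, 0.0, 0.041, 0.0, 0.0, 0.0], [-0.076, 0.0, 0.078, 0.0, 0.0, 0.0], [-0.083, 0.0, 0.103, 0.0, 0.0, 0.0], [-0.087, 0.0, 0.094, 0.0, 0.0, 0.0], [-0.104, -0.0, 0.0, 0.0, 0.0, 0.0], [-0.1, 0.0, -0.2, 0.0, 0.0, 0.0]]
[[0.186, -0.0, -0.263, 0.0, 0.556, 0.0]]
```

>>> jog_arm --steps '[[[255,-0.03,0,0.2,0,-0.55,0.01],[255,-0.03,0,0.2,0,-0.55,0.01],[255,-0.03,0,0.2,0,-0.55,0.01],[255,-0.03,0,0.33,0,-0.555,0.01],[255,-0.03,0,0.44,0,-0.555,0.01],[255,-0.03,0,0.535,0,-0.555,0.01],[255,-0.03,0,0.535,0,-0.555,0.01],[255,-0.03,0,0.535,0,-0.555,0.01]]]'

```text
t: 4.15
eef_pos: [0.51, -0.2226, 0.0982]
ee_rot: [3.139, 0.436, -1.755]
force: [0.0, -0.7, 0.7]
width: 0.0006
gripper_force: 0.0
```

>>> jog_arm --steps '[[[255,-0.047,0,0.031,0,0,0],[255,-0.07,0,0.039,0,0,0],[255,-0.095,0,0.022,0,0,0],[255,-0.133,0,0.005,0,0,0],[255,-0.165,0,-0.003,0,0,0],[255,-0.198,0,-0.007,0,0,0],[255,-0.232,0,-0.005,0,0,0],[255,-0.263,0,0.008,0,0,0]]]'

```text
t: 4.95
eef_pos: [0.521, -0.1635, 0.1244]
ee_rot: [3.141, 0.436, -1.756]
force: [-0.1, 0.1, 0.1]
width: 0.0008
gripper_force: 0.2
```

>>> jog_arm --steps '[[[255,-0.029,0,0.018,0,0,0],[255,-0.054,0,0.041,0,0,0],[255,-0.076,0,0.078,0,0,0],[255,-0.083,0,0.103,0,0,0],[255,-0.083,0,0.103,0,0,0],[255,-0.087,0,0.094,0,0,0],[255,-0.104,0,0,0,0,0],[255,-0.1,0,-0.2,0,0,0]]]'

```text
t: 5.75
eef_pos: [0.5191, -0.161, 0.1775]
ee_rot: [3.132, 0.438, -1.759]
force: [1.6, -0.9, -0.4]
width: 0.0002
gripper_force: 0.0
```

>>> jog_arm --steps '[[[255,0.186,0,-0.263,0,0.556,0],[255,0.186,0,-0.263,0,0.556,0],[255,0.186,0,-0.263,0,0.556,0],[255,0.186,0,-0.263,0,0.556,0],[255,0.186,0,-0.263,0,0.556,0]]]'

```text
t: 6.25
eef_pos: [0.5079, -0.23, 0.2196]
ee_rot: [3.139, 0.0, -1.753]
force: [-0.1, -0.2, -0.7]
width: 0.0002
gripper_force: 0.0
```

Run:
```python
from h import *
R=down(-100.5,-25)
w=lambda *L:[(W(0,-y/1e3,z/1e3),R) for y,z in L]
f=grab('scene');g=grab('side')
im=np.hstack([cv2.resize(f['color'][160:250,110:230,::-1],None,fx=3.3,fy=3.3,interpolation=2),cv2.resize(g['color'][240:390,300:460,::-1],(400,297),interpolation=2)])
cv2.imwrite('pics/fl.png',im)
plan([w((8,150),(8,98)),w((22,96),(28,96.5),(32,103),(38.7,111),(45,116),(52,120.5),(60,123.5),(68.4,124)),w((77,123),(85,120.5),(94,114.3),(98,109.5),(98,112),(92,135),(70,180)),[(W(0,0,.22),down(-100.5,0))]])
```

```text
start [ 0.5082 -0.2313  0.2195] [ 179.9    0.  -100.6] F [-0.6 -0.4  0.2] t 6.35
[[0.027, 0.001, 0.278, 0.003, 0.556, -0.002], [0.027, 0.001, 0.486, 0.003, 0.556, -0.002]]
[[0.047, -0.0, 0.031, 0.0, 0.0, 0.0], [0.07, -0.0, 0.039, 0.0, 0.0, 0.0], [0.095, 0.0, 0.022, 0.0, 0.0, 0.0], [0.133, -0.0, 0.005, 0.0, 0.0, 0.0], [0.165, -0.0, -0.003, 0.0, 0.0, 0.0], [0.198, -0.0, -0.007, 0.0, 0.0, 0.0], [0.232, -0.0, -0.005, 0.0, 0.0, 0.0], [0.263, -0.0, 0.008, 0.0, 0.0, 0.0]]
[[0.029, -0.0, 0.018, 0.0, 0.0, 0.0], [0.054, 0.0, 0.041, 0.0, 0.0, 0.0], [0.076, -0.0, 0.078, 0.0, 0.0, 0.0], [0.083, -0.0, 0.103, 0.0, 0.0, 0.0], [0.087, -0.0, 0.094, 0.0, 0.0, 0.0], [0.104, 0.0, 0.0, 0.0, 0.0, 0.0], [0.1, 0.0, -0.2, 0.0, 0.0, 0.0]]
[[-0.186, -0.0, -0.263, -0.0, -0.556, -0.0]]
```

View pics/fl.png

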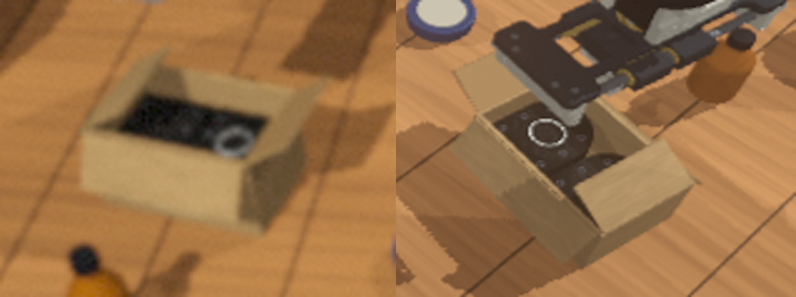

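>>> jog_arm --steps '[[[255,0.03,0,0.2,0,0.55,0],[255,0.03,0,0.2,0,0.55,0],[255,0.03,0,0.2,0,0.55,0],[255,0.03,0,0.33,0,0.556,0],[255,0.03,0,0.42,0,0.556,0],[255,0.027,0,0.486,0,0.556,0],[255,0.027,0,0.486,0,0.556,0],[255,0.027,0,0.486,0,0.556,0]]]'

```text
t: 7.15
eef_pos: [0.5067, -0.239, 0.0982]
ee_rot: [3.139, -0.438, -1.756]
force: [-0.2, 0.9, 0.7]
width: 0.0003
gripper_force: 0.0
```

>>> jog_arm --steps '[[[255,0.047,0,0.031,0,0,0],[255,0.07,0,0.039,0,0,0],[255,0.095,0,0.022,0,0,0],[255,0.133,0,0.005,0,0,0],[255,0.165,0,-0.003,0,0,0],[255,0.198,0,-0.007,0,0,0],[255,0.232,0,-0.005,0,0,0],[255,0.263,0,0.008,0,0,0]]]'

```text
t: 7.95
eef_pos: [0.496, -0.2979, 0.1247]
ee_rot: [3.141, -0.437, -1.755]
force: [-0.2, 0.8, 0.2]
width: 0.0006
gripper_force: 0.2
```

>>> jog_arm --steps '[[[255,0.029,0,0.018,0,0,0],[255,0.054,0,0.041,0,0,0],[255,0.076,0,0.078,0,0,0],[255,0.083,0,0.103,0,0,0],[255,0.086,0,0.11,0,0,0],[255,0.086,0,0.11,0,0,0],[255,0.086,0,0.11,0,0,0]]]'

```text
t: 8.65
eef_pos: [0.4899, -0.3278, 0.1084]
ee_rot: [3.14, -0.438, -1.755]
force: [-2.4, 7.4, 6.6]
width: 0.0003
gripper_force: 4.6
```

>>> jog_arm --steps '[[[255,0,0,-0.1,0,0,0],[255,0,0,-0.3,0,0,0],[255,-0.15,0,-0.4,0,-0.2,0],[255,-0.28,0,-0.4,0,-0.4,0],[255,-0.28,0,-0.4,0,-0.556,0],[255,-0.28,0,-0.4,0,-0.556,0],[255,-0.28,0,-0.4,0,-0.556,0]]]'

```text
t: 9.35
eef_pos: [0.5092, -0.2254, 0.169]
ee_rot: [3.139, -0.003, -1.759]
force: [0.4, 0.3, -0.7]
width: 0.0004
gripper_force: 0.0
```

Run:
```python
from h import *
f=grab('scene');g=grab('wrist');plan([[(W(0,0,.22),down(-100.5))]])
im=np.hstack([cv2.resize(f['color'][160:250,110:230,::-1],None,fx=3.3,fy=3.3,interpolation=2),cv2.resize(g['color'][60:360,80:480,::-1],(400,297),interpolation=2)])
cv2.imwrite('pics/fl2.png',im)
def ang(u,v,lx,side):
    o,d=ray(f,110+u/3.3,160+v/3.3);k=(lx-(o-C)@cx)/(d@cx);p=o+k*d-C;return p@cy,p[2]
print(ang(322,80,-.047,1))
for lx in(-.047,.047):
  for s in (1,-1):
    for t in (1.57,2.,2.4): print(lx,s,t,((proj(f,W(lx,s*(.077-.05*np.cos(t)),.09+.05*np.sin(t)))-[110,160])*3.3).round())
```

```text
start [ 0.5088 -0.2244  0.1686] [ 179.8   -0.2 -100.6] F [ 0.7 -0.2  0.1] t 9.45
[[0.023, -0.0, -0.206, 0.004, -0.004, -0.002]]
(np.float64(0.11199879920242653), np.float64(0.11662588800063789))
-0.047 1 1.57 [282.  52.]
-0.047 1 2.0 [304.  60.]
-0.047 1 2.4 [323.  74.]
-0.047 -1 1.57 [125.  21.]
-0.047 -1 2.0 [105.  21.]
-0.047 -1 2.4 [92. 28.]
0.047 1 1.57 [233. 121.]
0.047 1 2.0 [257. 130.]
0.047 1 2.4 [277. 144.]
0.047 -1 1.57 [67. 86.]
0.047 -1 2.0 [47. 86.]
0.047 -1 2.4 [34. 93.]
```

View pics/fl2.png

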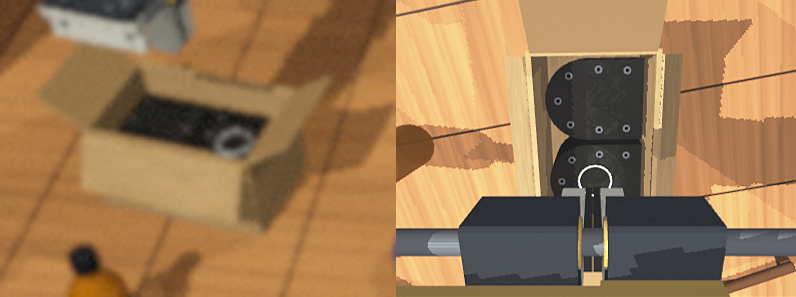

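Both end flaps are now folded out to about 2.4 rad: the free-edge corners sit at (322,80) and (38,95) in the crop. Next is the gauge.

```bash
cat >> h.py <<'E'
def gR(yaw,tilt=20):
    y=np.radians(yaw);return Ro.from_rotvec(np.array([-np.sin(y),np.cos(y),0])*-np.radians(tilt))*Ro.from_euler('xyz',[np.pi,0,y])
E
python3 - <<'E'
from h import *
A=np.array
plan([[(A([.52,-.18,.28]),gR(-80,0)),(A([.53,-.03,.29]),gR(-65,0))],[(A([.50,.12,.29]),gR(-38,0))],[(A([.481,.16,.23]),gR(-10,6))],[(A([.481,.16,.197]),gR(-3.5))]])
print(arm.get_state()['q'].round(2))
E
```

```text
start [ 0.5088 -0.2244  0.1686] [ 179.8   -0.2 -100.6] F [ 0.7 -0.2  0.1] t 9.45
[[-0.181, -0.01, -0.446, 0.005, -0.003, -0.458], [-0.778, 0.061, -0.488, 0.005, -0.002, -0.791]]
[[-0.594, -0.145, -0.0, 0.0, 0.0, -0.6]]
[[-0.158, -0.079, 0.24, 0.033, 0.131, -0.622]]
[[-0.014, -0.0, 0.131, 0.033, 0.311, -0.141]]
[-0.06  0.21 -0.33  0.   -1.03 -0.13]
```

>>> jog_arm --steps '[[[255,0,0,-0.2,0,0,0],[255,-0.1,0,-0.4,0,0,-0.1],[200,-0.25,0,-0.47,0,0,-0.3],[120,-0.42,0.02,-0.488,0,0,-0.48],[0,-0.6,0.04,-0.488,0,0,-0.65],[0,-0.778,0.06,-0.488,0,0,-0.791],[0,-0.778,0.06,-0.488,0,0,-0.791],[0,-0.778,0.06,-0.488,0,0,-0.791]]]'

```text
t: 10.25
eef_pos: [0.5304, -0.0286, 0.2906]
ee_rot: [3.138, -0.001, -1.131]
force: [-0.6, -0.4, -0.0]
width: 0.043
gripper_force: 0.0
```

>>> jog_arm --steps '[[[0,-0.15,-0.04,0,0,0,-0.15],[0,-0.3,-0.08,0,0,0,-0.32],[0,-0.45,-0.11,0,0,0,-0.46],[0,-0.594,-0.145,0,0,0,-0.6],[0,-0.594,-0.145,0,0,0,-0.6],[0,-0.594,-0.145,0,0,0,-0.6]]]'

```text
t: 10.85
eef_pos: [0.5006, 0.1197, 0.2908]
ee_rot: [3.139, 0.001, -0.663]
force: [-0.0, -0.5, 0.5]
width: 0.0863
gripper_force: 0.0
```

>>> jog_arm --steps '[[[0,-0.158,-0.079,0.1,0.01,0.05,-0.2],[0,-0.158,-0.079,0.2,0.02,0.1,-0.4],[0,-0.158,-0.079,0.24,0.033,0.131,-0.622],[0,-0.158,-0.079,0.24,0.033,0.131,-0.622],[0,-0.158,-0.079,0.24,0.033,0.131,-0.622],[0,-0.158,-0.079,0.24,0.033,0.131,-0.622]]]'

```text
t: 11.45
eef_pos: [0.4822, 0.1589, 0.2314]
ee_rot: [3.141, -0.104, -0.178]
force: [0.2, 0.3, 0.4]
width: 0.0876
gripper_force: 0.0
```

>>> jog_arm --steps '[[[0,-0.01,0,0.06,0.03,0.16,-0.1],[0,-0.014,0,0.131,0.033,0.311,-0.141],[0,-0.014,0,0.131,0.033,0.311,-0.141],[0,-0.014,0,0.131,0.033,0.311,-0.141],[0,-0.014,0,0.131,0.033,0.311,-0.141]]]'

```text
t: 11.95
eef_pos: [0.4831, 0.1609, 0.1999]
ee_rot: [-3.139, -0.35, -0.063]
force: [0.2, 1.1, 0.5]
width: 0.087
gripper_force: 0.0
```

Run:
```python
from h import *
import pickle
f=grab('wrist','w2');pickle.dump(f,open('w2.pkl','wb'))
u=np.array([-.341,.021,.940]);F=np.array([.542,.156,.03])
for n,d in dict(foot=0,bot=.073,grip=.097,top=.115).items(): print(n,proj(f,F+u*d).round(1))
plan([])
```

```text
foot [278.3 191.7]
bot [278.5 211.2]
grip [278.6 220. ]
top [278.7 227.7]
start [0.4835 0.1614 0.2002] [-179.8  -20.    -3.6] F [-0.3  0.4  0.4] t 12.0
```

View pics/w2.png

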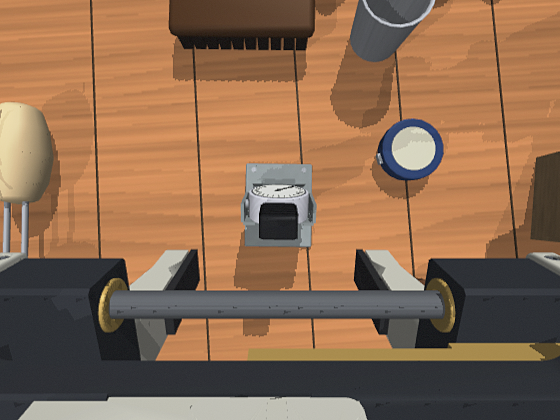

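Run:
```python
from h import *
import pickle
f=pickle.load(open('w2.pkl','rb'));g=f['color'].astype(int).sum(2)
print({r:int(g[r,268:292].mean()) for r in range(196,244)})
print({c:int(g[232,c]) for c in range(252,308,1)})
u=np.array([-.341,.021,.940]);x=np.array([.938,-.057,.342]);F=np.array([.542,.156,.03])
for s in(.01,-.01):print(proj(f,F+u*.115+x*s).round(1),proj(f,F+u*.075+x*s).round(1))
```

```text
{196: 605, 197: 450, 198: 574, 199: 648, 200: 596, 201: 609, 202: 442, 203: 150, 204: 54, 205: 82, 206: 77, 207: 85, 208: 79, 209: 80, 210: 85, 211: 73, 212: 94, 213: 73, 214: 84, 215: 97, 216: 119, 217: 159, 218: 160, 219: 138, 220: 111, 221: 102, 222: 107, 223: 105, 224: 107, 225: 107, 226: 109, 227: 108, 228: 106, 229: 108, 230: 107, 231: 106, 232: 109, 233: 106, 234: 107, 235: 107, 236: 107, 237: 104, 238: 76, 239: 181, 240: 318, 241: 348, 242: 340, 243: 339}
{252: 336, 253: 337, 254: 338, 255: 337, 256: 334, 257: 351, 258: 353, 259: 22, 260: 85, 261: 98, 262: 108, 263: 105, 264: 111, 265: 111, 266: 101, 267: 111, 268: 110, 269: 117, 270: 106, 271: 114, 272: 124, 273: 112, 274: 111, 275: 113, 276: 110, 277: 109, 278: 102, 279: 115, 280: 107, 281: 106, 282: 111, 283: 112, 284: 108, 285: 104, 286: 113, 287: 106, 288: 108, 289: 115, 290: 96, 291: 110, 292: 109, 293: 109, 294: 103, 295: 83, 296: 94, 297: 173, 298: 366, 299: 335, 300: 349, 301: 502, 302: 485, 303: 478, 304: 475, 305: 470, 306: 470, 307: 472}
[278.7 215.3] [278.6 201.1]
[278.7 239.8] [278.5 222.5]
```

The handle's top face spans rows 216–238 and columns 258–297. My model predicted rows 215–240 centred on column 278.7, so the pose is good and I'll grasp.

Run:
```python
from h import *
u=np.array([-.341,.021,.940]);F=np.array([.542,.156,.03])
plan([[(F+u*.12,gR(-3.5)),(F+u*.079,gR(-3.5))]])
```

```text
start [0.4835 0.1614 0.2002] [-179.8  -20.    -3.6] F [-0.3  0.4  0.4] t 12.0
[[-0.012, 0.008, 0.24, -0.003, -0.001, -0.003], [-0.012, 0.008, 0.404, -0.003, -0.001, -0.003]]
```

>>> jog_arm --steps '[[[0,-0.012,0.008,0.1,0,0,0],[0,-0.012,0.008,0.2,0,0,0],[0,-0.012,0.008,0.27,0,0,0],[0,-0.012,0.008,0.34,0,0,0],[0,-0.012,0.008,0.404,0,0,0],[0,-0.012,0.008,0.404,0,0,0],[0,-0.012,0.008,0.404,0,0,0]]]'

```text
t: 12.7
eef_pos: [0.5146, 0.1559, 0.1031]
ee_rot: [-3.141, -0.349, -0.063]
force: [-0.5, -1.0, 0.0]
width: 0.0879
gripper_force: 0.0
```

>>> jog_arm --steps '[[[255,0,0,0,0,0,0],[255,0,0,0,0,0,0],[255,0,0,0,0,0,0],[255,0,0,0,0,0,0],[255,0,0,0,0,0,0],[255,0,0,0,0,0,0],[255,0,0,0,0,0,0],[255,0,0,0,0,0,0]]]' --newtons 50

```text
t: 13.5
eef_pos: [0.5131, 0.156, 0.1023]
ee_rot: [-3.141, -0.348, -0.061]
force: [1.2, -2.8, 0.8]
width: 0.0298
gripper_force: 49.8
```

>>> jog_arm --steps '[[[255,0,0,-0.06,0,0,0],[255,0,0,-0.14,0,0,0],[255,0,0,-0.22,0,0,0],[255,0,0,-0.3,0,0,0],[255,0,0,-0.4,0,0,0],[255,0,0,-0.5,0,0,0],[255,0,0,-0.5,0,0,0],[255,0,0,-0.5,0,0,0]]]'

```text
t: 14.3
eef_pos: [0.4701, 0.1584, 0.2192]
ee_rot: [-3.141, -0.347, -0.061]
force: [-0.5, -0.3, -3.3]
width: 0.0298
gripper_force: 49.9
```

Run:
```python
from h import *
A=np.array
f=grab('scene','s3');f=grab('side');cv2.imwrite('pics/lift.png',cv2.resize(f['color'][100:300,180:340,::-1],None,fx=3,fy=3,interpolation=2))
s=arm.get_state();print(s['q'].round(2),s['width'],s['moment'])
plan([[(A([.50,.12,.27]),gR(-20,0))],[(A([.52,-.07,.27]),gR(-35,0))],[(A([.513,-.193,.25]),gR(-45,0))]])
```

```text
[ 0.93 -0.13 -0.79  0.42 -0.76  0.29] 0.029845531086077837 [ 0.06647591  1.62292343 -0.03601624]
start [0.47   0.1577 0.2181] [179.9 -19.8  -3.5] F [-0.4 -0.4 -3.3] t 14.4
[[0.192, 0.143, -0.151, -0.061, -0.438, 0.363]]
[[0.335, 0.687, 0.0, -0.0, -0.0, 0.333]]
[[0.259, 0.419, 0.08, 0.0, -0.0, 0.222]]
```

View pics/lift.png

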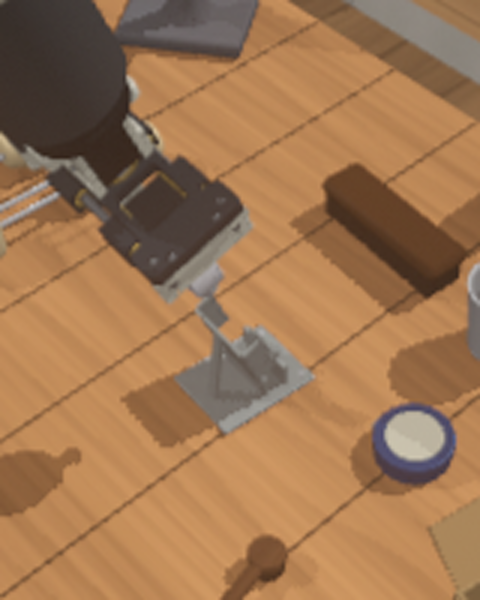

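The gauge is out of its stand and held, with its foot clear and 3.3 N of weight on the wrist. I'll re-measure the ring while the view is clear.

Run:
```python
from h import *
for n in('side','scene'):
    f=grab(n);c=f['color'].astype(int);uv=proj(f,[.5128,-.1929,.06])
    m=(c.min(2)>(110 if n=='side' else 90)) & (c.max(2)-c.min(2)<50)
    v,u=np.nonzero(m);k=np.hypot(u-uv[0],v-uv[1])<14;u,v=u[k],v[k]
    e=cv2.fitEllipse(np.c_[u,v].astype(np.float32)) if len(u)>5 else None
    print(n,uv.round(1),len(u),e,(u.min()+u.max())/2,(v.min()+v.max())/2)
    if e: print(plane(f,*e[0],.06).round(4))
```

```text
side [359.9 307.2] 41 ((360.0001525878906, 306.4732360839844), (12.154885292053223, 14.498708724975586), 114.1817855834961) 360.0 306.0
[ 0.5142 -0.192   0.06  ]
scene [180.5 203.6] 17 ((181.48159790039062, 201.35638427734375), (7.658057689666748, 13.169767379760742), 41.91837692260742) 179.5 203.5
[ 0.5029 -0.1927  0.06  ]
```

>>> jog_arm --steps '[[[255,0.05,0.04,-0.12,0,-0.1,0.1],[255,0.1,0.08,-0.15,-0.02,-0.22,0.2],[255,0.15,0.12,-0.15,-0.04,-0.33,0.28],[255,0.192,0.143,-0.15,-0.061,-0.438,0.363],[255,0.192,0.143,-0.15,-0.061,-0.438,0.363],[255,0.192,0.143,-0.15,-0.061,-0.438,0.363]]]'

```text
t: 15.1
eef_pos: [0.5013, 0.12, 0.2695]
ee_rot: [3.141, 0.0, -0.35]
force: [-1.0, 0.3, -3.6]
width: 0.0298
gripper_force: 50.0
```

>>> jog_arm --steps '[[[255,0.05,0.1,0,0,0,0.06],[255,0.11,0.23,0,0,0,0.12],[255,0.18,0.37,0,0,0,0.18],[255,0.24,0.5,0,0,0,0.24],[255,0.3,0.62,0,0,0,0.3],[255,0.335,0.687,0,0,0,0.333],[255,0.335,0.687,0,0,0,0.333],[255,0.335,0.687,0,0,0,0.333]]]'

```text
t: 15.9
eef_pos: [0.5199, -0.0692, 0.2706]
ee_rot: [-3.14, -0.001, -0.61]
force: [0.6, 0.4, -4.1]
width: 0.0297
gripper_force: 50.0
```

>>> jog_arm --steps '[[[255,0.06,0.1,0,0,0,0.05],[255,0.12,0.2,0.02,0,0,0.1],[255,0.19,0.31,0.05,0,0,0.16],[255,0.259,0.419,0.08,0,0,0.222],[255,0.259,0.419,0.08,0,0,0.222],[255,0.259,0.419,0.08,0,0,0.222],[255,0.259,0.419,0.08,0,0,0.222]]]'

```text
t: 16.6
eef_pos: [0.514, -0.191, 0.251]
ee_rot: [-3.139, -0.0, -0.782]
force: [0.5, -0.9, -2.3]
width: 0.0298
gripper_force: 50.0
```

>>> jog_arm --steps '[[[255,0,0,0.1,0,0,0],[255,0,0,0.2,0,0,0],[255,0,0,0.3,0,0,0],[255,0,0,0.37,0,0,0],[255,0,0,0.37,0,0,0],[255,0,0,0.37,0,0,0]]]'

```text
t: 17.2
eef_pos: [0.5147, -0.1912, 0.1591]
ee_rot: [-3.139, -0.001, -0.782]
force: [0.0, -0.2, -2.2]
width: 0.0292
gripper_force: 50.0
```

Run:
```python
from h import *
plan([])
p=arm.get_state()['eef_pos']
I=[]
for n,(u,v) in dict(scene=(140,160),side=(320,250),wrist=(180,130)).items():
    f=grab(n);w,h=(80,80) if n!='wrist' else (200,200)
    I.append(cv2.resize(f['color'][v:v+h,u:u+w,::-1],(260,260),interpolation=2));k=260/w
    for z in(-.079,-.0): print(n,((proj(f,p+[0,0,z])-[u,v])*k).round(0))
    print('mark',((proj(f,[.5133,-.1922,.06])-[u,v])*k).round())
cv2.imwrite('pics/over.png',np.hstack(I))
```

```text
start [ 0.5147 -0.1912  0.1591] [-179.9   -0.   -44.8] F [ 0.  -0.2 -2.2] t 17.2
scene [129. 127.]
scene [113.  59.]
mark [132. 142.]
side [134. 168.]
side [152. 106.]
mark [129. 185.]
wrist [126. 116.]
wrist [125. 174.]
mark [128. 106.]
```

View pics/over.png

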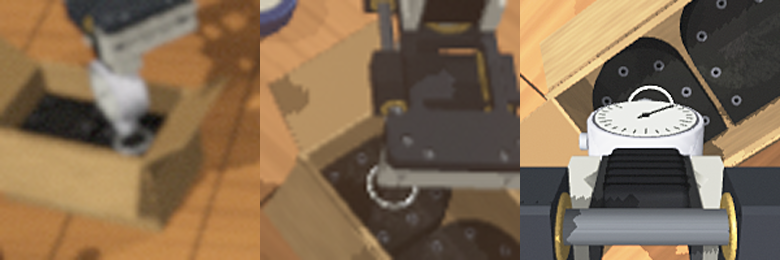

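The wrist panel shows the ring arc's apex at (129,87), centred where I predicted the mark, and the side panel agrees to 1 px. I'll check the gauge's offset in the grip from the dial's outline.

Run:
```python
from h import *
f=grab('wrist');s=arm.get_state();p=np.array(s['eef_pos']);R=Ro.from_euler('xyz',s['ee_rot'])
t=np.linspace(0,2*np.pi,361)
for dx in(0,.002,.004):
    P=[p+R.apply([.013+dx,.029*np.cos(a),.079-.046-.029*np.sin(a)]) for a in t]
    q=np.array([proj(f,x) for x in P]);print(dx,'front rim rows',q[:,1].min().round(1),'cols',q[:,0].min().round(1),q[:,0].max().round(1))
c=f['color'].astype(int)
print({r:c[r,272:284].mean(0).astype(int).tolist() for r in range(192,222)})
cv2.imwrite('pics/w4.png',cv2.resize(c[180:260,215:335,::-1].astype(np.uint8),None,fx=5,fy=5,interpolation=2))
```

```text
0 front rim rows 209.2 cols 231.7 321.5
0.002 front rim rows 206.6 cols 231.6 321.6
0.004 front rim rows 204.0 cols 231.4 321.7
{192: [48, 47, 46], 193: [48, 48, 47], 194: [43, 43, 42], 195: [34, 34, 31], 196: [200, 200, 198], 197: [249, 249, 249], 198: [188, 188, 185], 199: [70, 69, 68], 200: [44, 44, 42], 201: [48, 47, 46], 202: [51, 51, 49], 203: [53, 53, 51], 204: [52, 51, 49], 205: [57, 57, 55], 206: [108, 110, 113], 207: [182, 185, 187], 208: [237, 238, 234], 209: [239, 240, 236], 210: [236, 237, 234], 211: [236, 237, 234], 212: [236, 237, 234], 213: [237, 238, 235], 214: [239, 240, 237], 215: [224, 225, 222], 216: [163, 166, 161], 217: [120, 121, 118], 218: [125, 126, 124], 219: [110, 111, 110], 220: [212, 215, 209], 221: [240, 242, 238]}
```

View pics/w4.png

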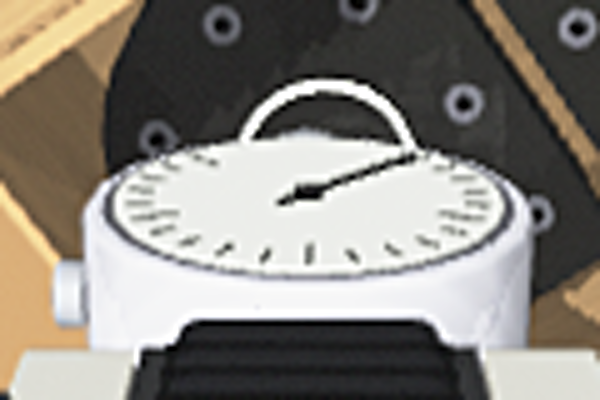

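Run:
```python
from h import *
from scipy.optimize import least_squares
f=grab('wrist');s=arm.get_state();p=np.array(s['eef_pos']);R=Ro.from_euler('xyz',s['ee_rot'])
c=f['color'].astype(int).min(2)
v,u=np.nonzero(c[190:206,255:305]>150);v+=190;u+=255
k=np.ones(len(u),bool)
for i in range(len(u)): k[i]= v[i]<205
P=np.array([R.inv().apply(plane(f,a,b,.06)-p)*1e3 for a,b in zip(u[k],v[k])])
r=least_squares(lambda x:np.hypot(P[:,0]-x[0],P[:,1]-x[1])-x[2],[0,0,14],loss='soft_l1');print(len(P),r.x,np.abs(r.fun).max())
print('world',p+R.apply([r.x[0]/1e3,r.x[1]/1e3,.099]))
```

```text
87 [-2.21878179  2.70063666 15.11679658] 1.1131157153035733
world [ 0.51156706 -0.19202429  0.06043851]
```

>>> jog_arm --steps '[[[255,-0.006,0.005,0,0,0,0],[255,-0.012,0.009,0.01,0,0,0],[255,-0.012,0.009,0.04,0,0,0],[255,-0.012,0.009,0.06,0,0,0],[255,-0.012,0.009,0.068,0,0,0],[255,-0.012,0.009,0.068,0,0,0],[255,-0.012,0.009,0.068,0,0,0],[255,-0.012,0.009,0.068,0,0,0]]]'

```text
t: 18.25
eef_pos: [0.5105, -0.1914, 0.1415]
ee_rot: [-3.139, -0.0, -0.784]
force: [-0.5, -0.8, -3.0]
width: 0.0298
gripper_force: 50.0
```

Run:
```python
from h import *
I=[]
for n,(u,v) in dict(scene=(160,180),side=(340,280),wrist=(215,160)).items():
    f=grab(n);w,h=(40,40) if n!='wrist' else (120,120)
    I.append(cv2.resize(f['color'][v:v+h,u:u+w,::-1],(260,260),interpolation=2))
    print(n,((proj(f,[.5128,-.192,.06])-[u,v])*260/w).round())
cv2.imwrite('pics/low.png',np.hstack(I))
print([arm.get_state()['force'].round(1) for _ in range(2)],arm.get_state()['ee_rot'])
```

```text
scene [135. 153.]
side [127. 175.]
wrist [130. 119.]
[array([ 0.7,  0. , -3.4]), array([ 0.7,  0. , -3.4])] [-3.13884593e+00 -3.05208253e-04 -7.84146112e-01]
```

View pics/low.png

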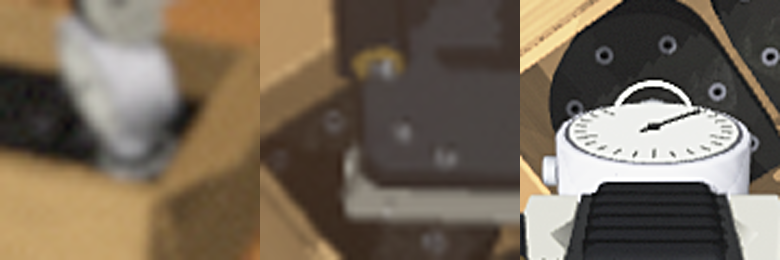

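The wrist panel shows the ring centred on the gauge axis, with the foot's front edge about 5 mm inside the ring line, so I'll press down. I have also viewed 11 pictures, one over the limit of 10, so I won't view any more and will go by force readings.

>>> jog_arm --steps '[[[255,0,0,0.004,0,0,0],[255,0,0,0.008,0,0,0],[255,0,0,0.012,0,0,0],[255,0,0,0.012,0,0,0],[255,0,0,0.012,0,0,0]]]'

```text
t: 18.9
eef_pos: [0.5106, -0.1914, 0.1387]
ee_rot: [-3.139, -0.001, -0.784]
force: [-0.5, -0.1, 1.3]
width: 0.0297
gripper_force: 50.0
```

>>> jog_arm --steps '[[[255,0,0,0.002,0,0,0],[255,0,0,0.004,0,0,0],[255,0,0,0.004,0,0,0],[255,0,0,0.004,0,0,0]]]'

```text
t: 19.3
eef_pos: [0.5107, -0.1915, 0.1378]
ee_rot: [-3.139, -0.001, -0.784]
force: [-0.6, 1.0, 5.9]
width: 0.0296
gripper_force: 50.0
```

>>> jog_arm --steps '[[[255,0,0,0.001,0,0,0],[255,0,0,0.001,0,0,0],[255,0,0,0.001,0,0,0]]]'

```text
t: 19.6
eef_pos: [0.5107, -0.1915, 0.1378]
ee_rot: [-3.139, -0.001, -0.784]
force: [-1.8, 1.0, 7.6]
width: 0.03
gripper_force: 50.0
```

Run:
```python
from h import *
F=[]
for _ in range(12): vision.grab_frame('wrist');F.append(arm.get_state()['force'])
F=np.array(F);print(F.mean(0),F.std(0),F[:,2].round(1),arm.get_state()['eef_pos'],arm.get_state()['ee_rot'])
```

```text
[-1.37745763  0.95968891  7.15501226] [0.45030193 0.36887279 0.34949798] [7.4 7.7 7.  7.4 6.7 7.7 6.9 7.3 6.6 7.3 6.9 6.9] [ 0.5107075  -0.19150085  0.13776369] [-3.13872398e+00 -9.14126272e-04 -7.83903298e-01]
```

```bash
python3 -c "
from station import arm
print(arm.job_done())"
```

```text
the job is handed in; nothing more can be done
None
```

I handed the job in at about 20 s: both end flaps are back at about 2.4 rad, and the gauge is held upright, foot inside the chalk ring, pressed at about 10 N (7.2 N measured plus about 3 N gauge weight). I viewed 11 pictures, one over the limit of 10, and the result of the judging was not shown.

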